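Clear the serving tray: slide the pepper mill and oil bottle back to the rim

TASK

Clear the front of the metal tray for serving: slide the tall pepper mill and the tall oil bottle away from the robot until each stands against the tray's back rim, one on each side of the red tub (either way round). Push them gently with the fingers low down on their bodies, never by the mill's head or the bottle's neck, so that they stay upright all the way; do not lift them, and leave everything else on the tray where it is.

Things in the scene. Friction and masses are not known exactly. Their poses are not given: they have to be found in the camera images.
- tray: long steel tray standing fixed on a low slatted crate. Inside it measures 320 mm along its own x and 820 mm along its own y. Origin: centre of the tray's floor, on the floor's upper face (85 mm above the table). Its x points away from the robot, y to the robot's left, z up; it is turned at most a few degrees. Its straight rims are 20 mm high and 5 mm thick; the inner face of the back rim (the far one) is at x = +160 mm in the tray's frame, of the front rim at x = -160 mm.
- mill: dark wooden pepper mill, 230 mm tall, 0.4 kg, standing loose on the tray. Origin: centre of its underside, z up. Its foot is an upright cylinder 62 mm in diameter from the bottom up to 48 mm, with a thin steel band; above that it narrows to a 48 mm waist and is at most 55 mm thick up to its head at 144 mm. It starts in the front part of the tray, left or right of the middle, and slides on the steel with a friction of about 0.35 to 0.6, so pushed above about 45 mm it may tip.
- mill_head: turned head of the pepper mill with a steel ball on top: the part from 144 to 230 mm above its underside, fixed on the mill, at most 57 mm thick. Origin: the same point as the mill's (centre of the underside). Not to be pushed or held.
- bottle: green glass oil bottle, 270 mm tall, 0.7 kg, standing loose on the tray. Origin: centre of its underside, z up. Its base is an upright cylinder 72 mm in diameter from the bottom up to 40 mm; above that it tapers to 53 mm at 150 mm. It carries a plain paper label. It starts in the front part of the tray, on the other side of the middle from the mill; same friction, so pushed above about 50 mm it may tip.
- bottle_neck: shoulder, neck and steel pouring spout of the oil bottle: the part from 150 to 270 mm above its underside, fixed on the bottle, 52 mm thick at the shoulder and about 30 mm at the neck. Origin: the same point as the bottle's (centre of the underside). Not to be pushed or held.
- tub: square red plastic tub with a snap lid, 100 by 100 mm and 68 mm tall, 0.3 kg, loose at the back of the tray near its middle, with its front face about 110 mm from the inner face of the back rim. Origin: centre of its underside, axes nearly parallel to the tray's. Stays where it is.
- mortar: small wooden mortar cup, 72 mm in diameter at the rim, 68 mm tall, at the back of the tray on the left or the right, farther out than the tub; a gap of at least 115 mm lies between it and the tub. Origin: centre of its underside. Stays where it is.
- tumbler: stainless steel tumbler, 68 mm in diameter at the rim, 90 mm tall, at the back of the tray on the other side from the mortar, with the same gap to the tub. Origin: centre of its underside. Stays where it is.
- plate: white enamel plate with a blue rim, 180 mm in diameter, 18 mm tall, on the left part of the tray. Origin: centre of its underside. Stays where it is.
- bowl: green plastic bowl, 124 mm in diameter at the rim, 56 mm tall, on the right part of the tray. Origin: centre of its underside. Stays where it is.
- ladle: stainless ladle lying along the tray's right end, 260 mm long, its scoop 60 mm in diameter towards the back. Origin: under the centre of the scoop, on the tray; its x points from the handle to the scoop. Stays where it is.

How it is judged:
By the outcome, as a careful person would: the job done as asked, in the order asked, and still so for the second after the job is handed in, with the robot touching nothing.
It also fails if it takes over 58 s, if anything falls off the work surface, if the arm or the gripper's body presses on something with over 40 N, if the wrist force passes 120 N, or if a joint passes its speed limit or range.

ROBOT

A 7-joint arm with a two-finger parallel gripper is mounted at the origin on the work surface. World frame = base frame: x ahead of the robot, y to its left, z up, the work surface at z = 0. Lengths are in m, angles in rad, forces in N, time in s.
With the tool pointing down it reaches from about 0.4 to 0.75 m from the base axis. Payload 19.5 kg.
Tool frame: the origin (TCP) lies at the very end of the fingers, on their centre line; the grasp point (between the pads) lies 19 mm behind it (pinch_z is the z of the grasp point in the tool frame, in m); z points along the fingers, y is the direction in which the jaws open and shut (so a half turn about z gives the same grasp; the last joint's range is limited). The gripper opens to 85 mm and grips with 20 to 120 N. Pads are 22 mm wide; open, the fingers measure 114 mm over their backs; the gripper's body (76 mm by 85 mm) begins 54 mm behind the grasp point. The pads swing forward as they close: fully open they stand 13 mm farther back than shut.
Start: joints at [-1.371, 0.707, -0.028, 1.485, 0.022, 0.951, -0.075], TCP at [0.138, 0.558, 0.231] pointing down, gripper open.
Joint ranges: [-2.71, 2.71], [-0.32, 2.16], [-1.57, 1.52], [0, 2.45], [-1.46, 4.6], [0, 2.02], [-2.83, 2.83]. Speed limits (rad/s): [1.89, 1.89, 2.57, 2.57, 3.01, 3.01, 3.01].

INTERFACE

Orientations are given as a rotation vector (axis times angle).
In Python, from cell import movep, move_l, move_joints, grip, hold, ik, snapshot, IKError, job_done, read_time, read_joint_pos, read_qvel, read_effort, read_position, read_tool_rot, read_wrist_force, read_ft_torque, read_opening, pinch_z gives the robot as it stands. Calls block until the motion is done:
- movep(position, orientation): joint-space move of the TCP to a pose.
- move_l(position, speed=0.15, rot=None): straight line of the TCP; rot=None keeps the orientation; speed is the mean speed in m/s.
- move_joints(angles): joint-space move.
- grip(opening): opening from 0.0 (shut) to 1.0 (fully open); the grip force is fixed at half the most; returns when the fingers have stopped.
- hold(seconds).
- ik(position, orientation): joint angles nearest the present ones, or None.
- snapshot(name): name is "side" or "top"; returns a dict with "color" (400x640x3 uint8, blue, green, red), "vertical_fov" (degrees; the focal length in pixels is half the picture's height over the tangent of half this angle, whatever the lens; pixels are square), "cx", "cy" (the principal point, pixels), "distortion" ([k1, k2, p1, p2, k3] as OpenCV has them; the pictures are not rectified), "R" (3x3) and "t" (3): a world point X has camera coordinates R X + t. Camera axes: x right, y down, z forward; pixel columns grow to the right and rows downward; lengths in m; the calibration is good to about 2 mm. A picture is of the moment at which its call begins. There is no depth.
A pose or a line that the arm cannot do raises IKError and nothing moves.
- job_done(): hands the job in, once; it reports no verdict.
Readings, each from a call of its own:
- read_time(): time.
- read_joint_pos(): joint angles.
- read_qvel(): joint speeds.
- read_effort(): joint torques, N m.
- read_position(): TCP position.
- read_tool_rot(): TCP orientation.
- read_wrist_force(): force on the tool from outside, world axes, zero at the start.
- read_ft_torque(): the same for the moment, N m.
- read_opening(): opening from 0.0 (shut) to 1.0 (fully open).
Only numpy, scipy, OpenCV 4.12 (cv2) and the standard library are available. Lean on these libraries where they do the work, as an engineer would, in place of code of your own. Each camera call takes 0.05 s, during which the arm holds its last target.

## Working session

There is one attempt and no reset: what is moved stays moved. The work goes in short steps, each a Python script; the robot and the scene stay as the last script left them, time stands still between calls to the robot, and variables do not carry over. Pictures are saved under pics/ and viewed, and the job is handed in when it is done.

```bash
mkdir -p pics; ls
python3 - <<'E'
from cell import *
import cv2,numpy as np
for n in("side","top"):
    s=snapshot(n);cv2.imwrite(f"pics/{n}0.png",s["color"])
    print(n,s["vertical_fov"],s["cx"],s["cy"],s["distortion"],np.round(s["R"],3).tolist(),np.round(s["t"],3))
print(read_time(),read_position(),read_tool_rot(),read_opening(),pinch_z)
E
```

```text
pics
side 54.373537410860955 318.12998509472106 210.38096590566082 [-0.02977601  0.          0.          0.          0.        ] [[0.907, -0.421, 0.008], [-0.328, -0.719, -0.613], [0.263, 0.553, -0.79]] [-0.549  0.248  1.064]
top 49.453134399557484 312.90769278538136 200.21462603057444 [-0.08610633  0.          0.          0.          0.        ] [[-0.01, -1.0, -0.016], [-0.995, 0.012, -0.103], [0.103, 0.015, -0.995]] [1.00e-03 5.92e-01 1.13e+00]
0.1 [0.13758082 0.55805116 0.23087672] [-3.78770070e-01 -3.11855085e+00  1.55650129e-03] 0.9959262014688068 -0.0187
```

View pics/side0.png

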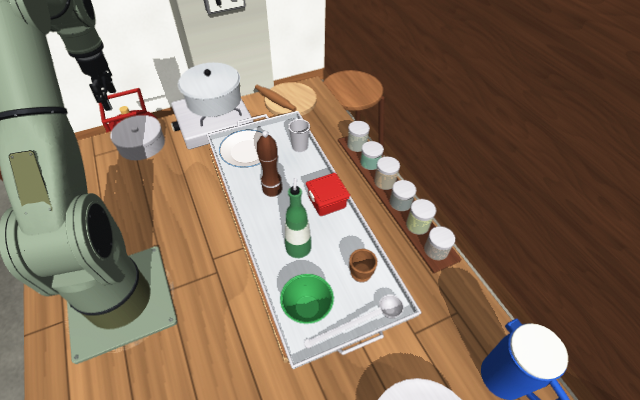

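View pics/top0.png

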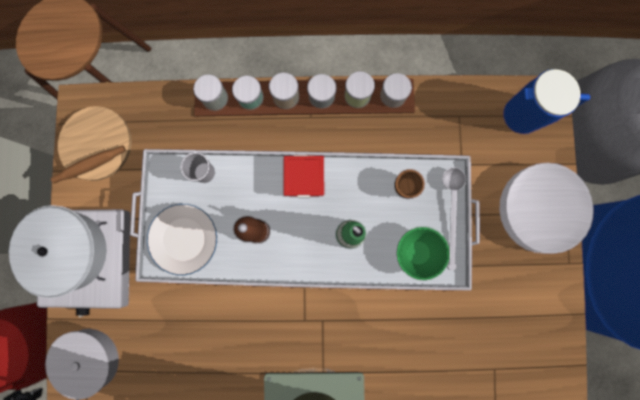

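The top view shows mill (252,229), bottle (350,233), tub (303,175), mortar (409,184), tumbler (196,167), plate (181,239) and bowl (422,253). I'll zoom in on the details next.

```bash
cat > h.py <<'E'
import cv2,numpy as np
def cam(s):
    f=200/np.tan(np.radians(s["vertical_fov"]/2))
    K=np.array([[f,0,s["cx"]],[0,f,s["cy"]],[0,0,1.]])
    return K,np.array(s["distortion"],float),np.array(s["R"]),np.array(s["t"])
def ray(s,px):
    K,d,R,t=cam(s)
    u=cv2.undistortPoints(np.array(px,float).reshape(-1,1,2),K,d).reshape(-1,2)
    D=np.c_[u,np.ones(len(u))]@R
    return -R.T@t,D
def plane(s,px,z):
    C,D=ray(s,px); return C+D*((z-C[2])/D[:,2])[:,None]
def proj(s,X):
    K,d,R,t=cam(s)
    return cv2.projectPoints(np.array(X,float).reshape(-1,1,3),cv2.Rodrigues(R)[0],t,K,d)[0].reshape(-1,2)
E
python3 - <<'E'
import cv2
a=cv2.imread("pics/top0.png");b=cv2.imread("pics/side0.png")
cv2.imwrite("pics/t1.png",cv2.resize(a[140:300,125:305],None,fx=4,fy=3.7,interpolation=2)[:590])
cv2.imwrite("pics/t2.png",cv2.resize(a[145:295,300:480],None,fx=4,fy=4,interpolation=2))
cv2.imwrite("pics/s1.png",cv2.resize(b[110:270,200:400],None,fx=4,fy=3.7,interpolation=2))
E
```

```text
(no output)
```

View pics/t1.png

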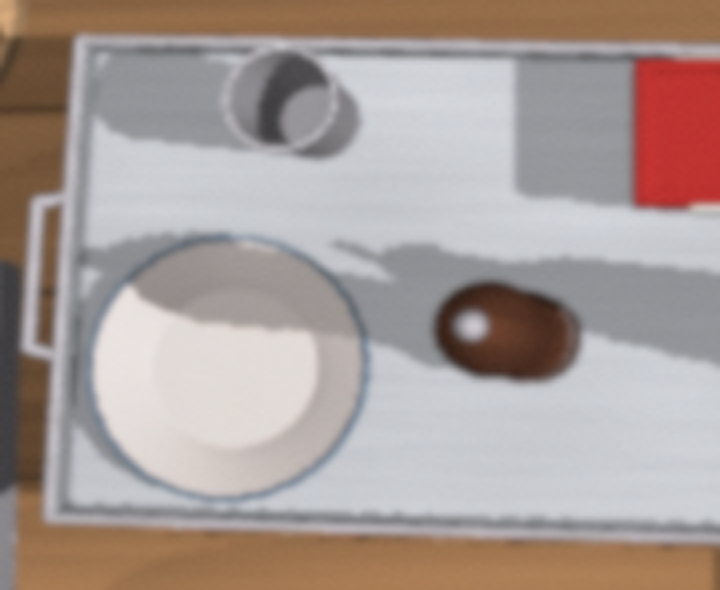

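View pics/t2.png

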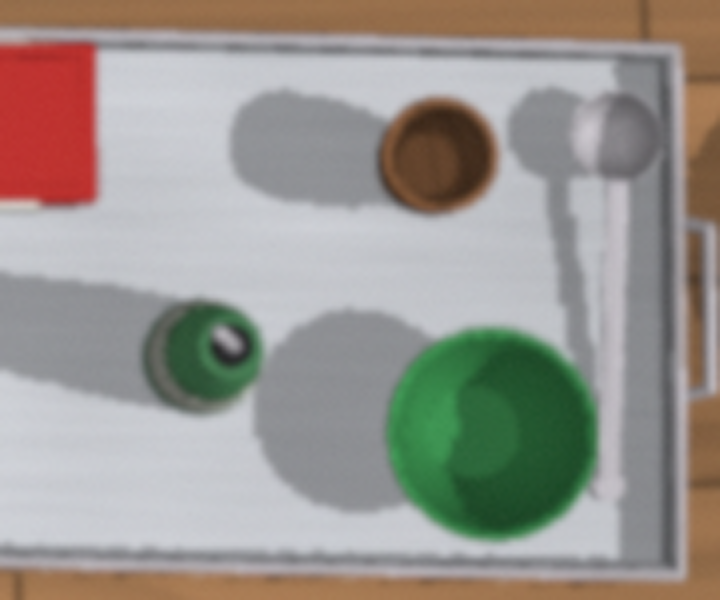

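View pics/s1.png

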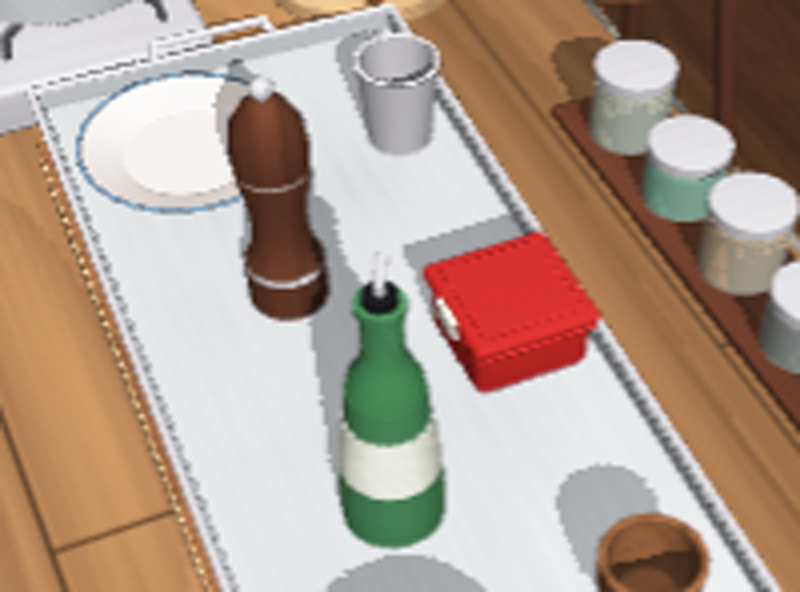

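```bash
cat > m.py <<'E'
from h import *
from cell import *
T=snapshot("top");S=snapshot("side")
t1=lambda x,y:(125+x/4,140+y/3.7); t2=lambda x,y:(300+x/4,145+y/4); s1=lambda x,y:(200+x/4,110+y/3.7)
c=plane(T,[t1(78,36),t2(685,47),t2(685,579),t1(45,522)],.105)[:,:2]
print("corners UL UR LR LL",c.round(4).tolist(),np.linalg.norm(np.roll(c,-1,0)-c,axis=1))
o=c.mean(0);v=(c[0]+c[3]-c[1]-c[2]);v/=np.linalg.norm(v)
print("tray",o,"yaw deg",np.degrees(np.arctan2(-v[0],v[1])))
def base(px,r):
    p=plane(S,[px],.085)[0];C,_=ray(S,[px]);d=(p-C)[:2];d/=np.linalg.norm(d);return p[:2]+r*d
def tri(a,b):
    C1,D1=ray(T,[a]);C2,D2=ray(S,[b]);A=np.c_[D1[0],-D2[0]]
    k=np.linalg.lstsq(A,C2-C1,rcond=None)[0];p,q=C1+k[0]*D1[0],C2+k[1]*D2[0];return (p+q)/2,np.linalg.norm(p-q)
print("mill base",base(s1(289,319),.031),"ball tri",tri(t1(472,324),s1(261,88)),"band",plane(S,[s1(287,265)],.130))
print("bottle base",base(s1(392,547),.036))
print("tub top corners",plane(T,[(283.5,156),(324,156),(324,196),(283.5,196)],.153).round(3).tolist())
for n,p,z in[("mortar",t2(438,155),.153),("tumbler",t1(281,101),.175),("plate",t1(231,367),.103),("bowl",t2(492,432),.141),("ladle",t2(615,136),.10)]:print(n,plane(T,[p],z).round(3))
E
python3 m.py
```

```text
corners UL UR LR LL [[0.7211, 0.4273], [0.691, -0.4102], [0.3577, -0.3953], [0.3858, 0.4395]] [0.8380452  0.33361878 0.83524897 0.33544245]
tray [0.5388899  0.01534242] yaw deg -1.995797446659527
mill base [0.50660352 0.13426851] ball tri (array([0.50975011, 0.13310842, 0.30613124]), np.float64(7.184201913093717e-05)) band [[0.50752503 0.12133177 0.13      ]]
bottle base [ 0.49700774 -0.09441085]
tub top corners [[0.688, 0.063, 0.153], [0.687, -0.035, 0.153], [0.59, -0.034, 0.153], [0.591, 0.063, 0.153]]
mortar [[ 0.617 -0.239  0.153]]
tumbler [[0.66  0.272 0.175]]
plate [[0.49  0.322 0.103]]
bowl [[ 0.451 -0.269  0.141]]
ladle [[ 0.635 -0.364  0.1  ]]
```

```bash
cat > g.py <<'E'
from h import *
from scipy.spatial.transform import Rotation as Ro
O=np.array([.5389,.0153,.085]);yaw=np.radians(-2.0)
Rt=Ro.from_euler('z',yaw)
def W(p): return O+Rt.apply(p)
def Tr(p): return Rt.inv().apply(np.array([p[0],p[1],.085])-O)
def rot(a,sgn=1):
    a=np.radians(a);z=np.array([np.sin(a),0,-np.cos(a)]);y=np.array([0,sgn,0.]);x=np.cross(y,z)
    return (Rt*Ro.from_matrix(np.c_[x,y,z])).as_rotvec()
MILL=Tr((.508,.134));BOT=Tr((.497,-.0944))
E
python3 - <<'E'
from g import *
from cell import *
print(MILL,BOT)
a=np.linspace(0,2*np.pi,40)
def circ(c,r,z): return np.c_[c[0]+r*np.cos(a),c[1]+r*np.sin(a),0*a+z]
ims=[]
for n,w in(("side",(180,90,420,270)),("top",(225,145,385,265))):
    s=snapshot(n);k=4 if n=="side" else 5
    x0,y0,x1,y1=w;k=3.3 if n=="side" else 5
    im=cv2.resize(s["color"][y0:y1,x0:x1],None,fx=k,fy=k)
    for c,rs in((MILL,[(.031,0),(.031,.048),(.0275,.144),(.004,.225)]),(BOT,[(.036,0),(.036,.04),(.0265,.15),(.015,.235)])):
        for r,z in rs:
            cv2.polylines(im,[np.int32((proj(s,W(circ(c,r,z)))-[x0,y0]+.5)*k)],True,(0,255,255),1)
    q=proj(s,W(np.array([[.16,.41,.02],[.16,-.41,.02],[-.16,-.41,.02],[-.16,.41,.02]])))
    cv2.polylines(im,[np.int32((q-[x0,y0]+.5)*k)],True,(255,0,255),1)
    cv2.imwrite(f"pics/ov_{n}.png",im)
for al in(40,45,50,55):
  for sg in(1,-1):
    out=[]
    for c,r in((MILL,.031),(BOT,.036)):
      for x,z in((c[0]-.08,.2),(c[0]-.08,.012),(c[0]-.03,.012),(.09,.012)):
        q=ik(W([x,c[1],z]),rot(al,sg));out.append(None if q is None else np.round(q,2).tolist())
    print(al,sg,out if al==50 else [o is not None for o in out])
E
```

```text
[-0.03502375  0.1175493   0.        ] [-0.038046   -0.11109546  0.        ]
40 1 [False, False, False, True, False, False, False, True]
40 -1 [False, False, False, True, False, False, False, True]
45 1 [False, False, False, True, False, False, False, True]
45 -1 [False, False, False, True, False, False, False, True]
50 1 [None, None, None, [0.15, 1.29, -1.13, 2.19, 2.35, 1.54, -0.67], None, None, None, [0.76, 1.42, -1.35, 2.26, 2.49, 1.36, -0.18]]
50 -1 [None, None, None, [0.06, 1.18, -0.91, 2.19, 2.37, 1.39, 2.29], None, None, None, [0.62, 1.19, -0.91, 2.27, 2.69, 1.13, 2.52]]
55 1 [False, False, False, True, False, False, False, True]
55 -1 [False, False, False, True, False, False, False, True]
```

View pics/ov_side.png

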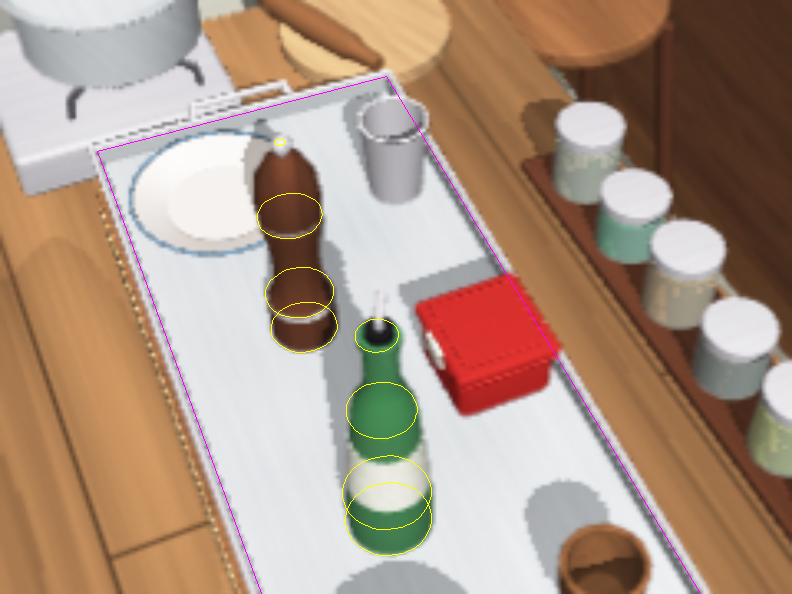

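View pics/ov_top.png

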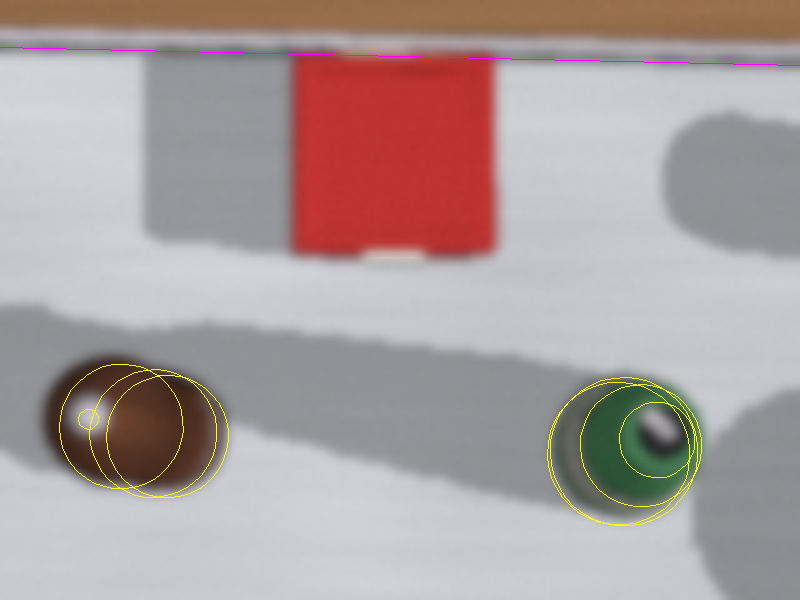

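```bash
cat >> g.py <<'E'
MILL=Tr((.5095,.1355))
def rot2(lean,fwd,axis,sgn):
    # lean>0: body leans to +y (tip points -y); fwd: tip points ahead; axis = tool axis 'x'/'y' facing tray +x
    R=Ro.from_euler('y',-np.radians(fwd))*Ro.from_euler('x',-np.radians(lean))
    z=np.array([0,0,-1.]);e=np.array([sgn,0,0.])
    if axis=='x': x=e;y=np.cross(z,x)
    else: y=e;x=np.cross(y,z)
    return (Rt*R*Ro.from_matrix(np.c_[x,y,z])).as_rotvec()
E
python3 - <<'E'
from g import *
from cell import *
for ax,dx in(('x',.012),('y',.057)):
 for sg in(1,-1):
  for lean in(-60,-45,-30,-15,0,15,30,45,60):
   row=[]
   for f in(0,10,20,30):
    s=''
    for c,r in((MILL,.031),(BOT,.036)):
      for x,z in((c[0]-r-dx-.02,.16),(c[0]-r-dx-.02,.012),(.16-2*r-dx,.012)):
        q=ik(W([x,c[1],z]),rot2(lean,f,ax,sg));s+='.' if q is None else '#'
      s+=' '
    row.append(s)
   print(ax,sg,lean,row)
E
```

```text
x 1 -60 ['### ### ', '### ### ', '### ### ', '### ### ']
x 1 -45 ['### ### ', '### ### ', '### ### ', '#.# ### ']
x 1 -30 ['### ### ', '### ### ', '### ### ', '..# ### ']
x 1 -15 ['### ### ', '### ### ', '### ### ', '#.# #.# ']
x 1 0 ['### ### ', '### ### ', '### #.# ', '#.# #.# ']
x 1 15 ['### ### ', '### ### ', '### #.# ', '### ..# ']
x 1 30 ['### ### ', '### ### ', '### ### ', '### ..# ']
x 1 45 ['### ### ', '### ### ', '### ### ', '### ### ']
x 1 60 ['### ### ', '### ### ', '### ### ', '### ### ']
x -1 -60 ['### ### ', '### ### ', '### ### ', '### ### ']
x -1 -45 ['### ### ', '### ### ', '### ### ', '#.# ### ']
x -1 -30 ['### ### ', '### ### ', '### ### ', '..# ### ']
x -1 -15 ['### ### ', '### ### ', '### ### ', '#.# #.# ']
x -1 0 ['### ### ', '### ### ', '### #.# ', '#.# #.# ']
x -1 15 ['### ### ', '### ### ', '### #.# ', '### ..# ']
x -1 30 ['### ### ', '### ### ', '### ### ', '### ..# ']
x -1 45 ['### ### ', '### ### ', '### ### ', '### ### ']
x -1 60 ['### ### ', '### ### ', '### ### ', '### ### ']
y 1 -60 ['### ### ', '### ### ', '### ### ', '..# ### ']
y 1 -45 ['### ### ',
[... 245 characters left out ...]
# ', '#.# ..# ']
y 1 30 ['### ### ', '### ### ', '### #.# ', '### ..# ']
y 1 45 ['### ### ', '### ### ', '### #.# ', '### ..# ']
y 1 60 ['### ### ', '### ### ', '### ### ', '### ### ']
y -1 -60 ['### ### ', '### ### ', '### ### ', '..# ### ']
y -1 -45 ['### ### ', '### ### ', '#.# ### ', '..# ### ']
y -1 -30 ['### ### ', '### ### ', '#.# ### ', '..# #.# ']
y -1 -15 ['### ### ', '### ### ', '#.# #.# ', '..# ..# ']
y -1 0 ['### ### ', '### ### ', '#.# #.# ', '..# ..# ']
y -1 15 ['### ### ', '### #.# ', '### #.# ', '#.# ..# ']
y -1 30 ['### ### ', '### ### ', '### #.# ', '### ..# ']
y -1 45 ['### ### ', '### ### ', '### #.# ', '### ..# ']
y -1 60 ['### ### ', '### ### ', '### ### ', '### ### ']
```

Run:
```python
from g import *
from cell import *
print(MILL,BOT, read_joint_pos())
for sg in(1,-1):
 for f,l in((25,20),(25,30),(30,30),(20,20)):
  for nm,c,r,le in(("mill",MILL,.031,l),("bot",BOT,.036,-l)):
    print(sg,f,l,nm)
    if (f,l)==(25,20):
     p=W([c[0]-r-.045,c[1]+.02*np.sign(c[1]),.30]);q=ik(p,rot2(le,f,'x',sg));print('  hi',None if q is None else np.round(q,2))
    for x,z in((c[0]-r-.04,.20),(c[0]-r-.04,.018),(c[0]-r-.03,.018),(.16-2*r-.012,.018)):
        q=ik(W([x,c[1],z]),rot2(le,f,'x',sg));print('  ',None if q is None else np.round(q,2))
```

```text
[-0.03357701  0.11910073  0.        ] [-0.038046   -0.11109546  0.        ] [-1.3707322   0.70672345 -0.02757259  1.48474112  0.02196618  0.95089765
 -0.07549805]
1 25 20 mill
  hi [-1.47  0.61  1.3   1.83 -0.15  0.83 -1.91]
   [-1.34  0.72  1.16  2.06 -0.34  0.5  -1.78]
   [-0.95  0.9   0.39  2.26  1.76  0.25  2.13]
   [-1.04  0.96  0.62  2.24  2.3   0.07  1.62]
   [-0.91  1.15  0.92  1.7  -0.83  0.41 -1.43]
1 25 20 bot
  hi [-0.04  0.32  0.84  1.97 -0.92  1.09 -0.25]
   [ 0.89  0.43 -0.61  2.18 -0.66  0.38 -0.57]
   [ 0.95  0.99 -0.9   2.42  2.51  0.39  2.68]
   [ 0.94  0.99 -0.9   2.39  2.47  0.37  2.72]
   [ 0.63  0.96 -0.56  1.82 -0.08  0.13 -1.1 ]
1 25 30 mill
   [-1.39  0.87  1.26  1.97 -0.29  0.64 -1.87]
   [-1.23  1.13  0.89  2.13 -0.57  0.21 -1.87]
   [-1.22  1.13  0.89  2.11 -0.56  0.22 -1.87]
   [-0.99  1.28  1.07  1.59 -0.63  0.57 -1.72]
1 25 30 bot
   [ 0.91  0.5  -0.5   2.12 -0.82  0.6  -0.32]
   [ 1.21  1.26 -1.34  2.3   1.65  0.54 -2.64]
   [ 1.19  1.27 -1.34  2.27  1.61  0.54 -2.61]
   [ 0.72  1.03 -0.61  1.73 -0.44  0.32 -0.66]
1 30 30 mill
   [-1.43  0.92  1.33  2
[... 1774 characters left out ...]
9]
   [-1.17  1.07  0.69  2.16  0.89  0.16 -0.27]
   [-0.79  1.06  0.44  1.65  0.75  0.52  0.15]
-1 30 30 bot
   [ 0.01  0.83  1.3   2.21 -1.28  1.66 -2.59]
   [ 1.17  1.17 -1.12  2.36  2.2   0.33  0.06]
   [ 1.15  1.17 -1.12  2.33  2.15  0.32  0.1 ]
   [ 0.87  1.13 -0.91  1.8   0.55  0.21  1.62]
-1 20 20 mill
   [-0.83  0.47  0.21  1.98  0.59  0.75  0.38]
   [-0.99  0.92  0.55  2.19  0.73  0.09  0.11]
   [-0.97  0.91  0.53  2.17  0.72  0.12  0.13]
   [-0.6   0.97  0.25  1.61  0.56  0.52  0.52]
-1 20 20 bot
   [ 0.91  0.45 -0.68  2.11 -0.34  0.46  2.19]
   [ 0.93  0.96 -0.9   2.34  2.12  0.29 -0.12]
   [ 0.92  0.96 -0.9   2.31  2.04  0.28 -0.05]
   [ 0.76  1.07 -0.93  1.74  0.91  0.45  1.09]
```

Run:
```python
from g import *
from cell import *
c=MILL;r=.031;R=rot2(30,25,'x',-1)
q=ik(W([c[0]-r-.045,c[1]+.01,.28]),R);print(np.round(q,2))
move_joints(q);print(read_time(),read_position())
grip(0.0);print(read_time(),read_opening())
for n in("side",):
    s=snapshot(n);cv2.imwrite(f"pics/{n}1.png",s["color"])
```

```text
[-0.97  0.44  0.22  1.81  0.64  1.12  0.31]
2.15 [0.43377299 0.14889761 0.36472874]
2.9167 -0.004125660024512134
```

View pics/side1.png

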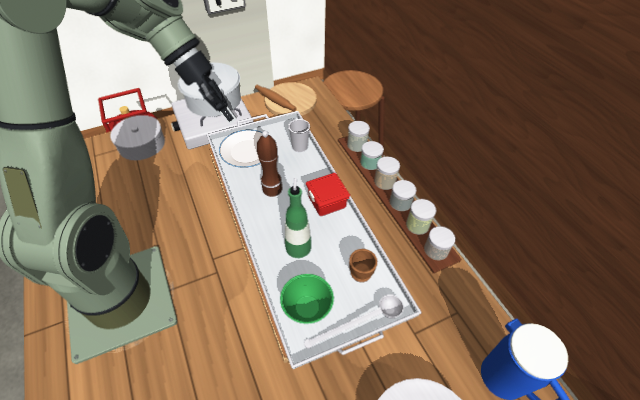

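The gripper (tip near (235,118)) hovers behind the mill. I'll descend behind it and check.

Run:
```python
from g import *
from cell import *
c=MILL;r=.031
move_l(W([c[0]-r-.04,c[1],.12]),.15)
move_l(W([c[0]-r-.04,c[1],.018]),.08)
print(read_time(),read_position(),read_wrist_force().round(2),np.round(read_joint_pos(),2))
for n in("side","top"):
    s=snapshot(n);cv2.imwrite(f"pics/{n}2.png",cv2.resize(s["color"][100:300,200:400] if n=="side" else s["color"][145:305,130:330],None,fx=3,fy=3))
```

```text
5.6083 [0.43864252 0.13801233 0.10331638] [-0.54 -1.06  0.85] [-1.03  0.96  0.42  2.13  1.01  0.38 -0.33]
```

View pics/side2.png

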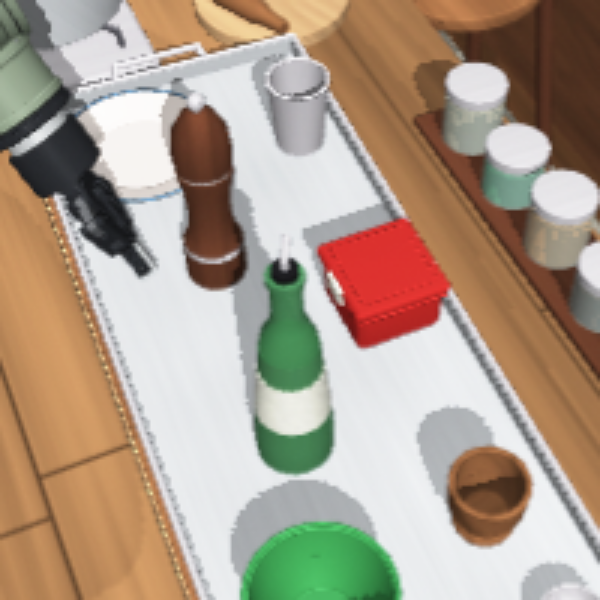

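View pics/top2.png

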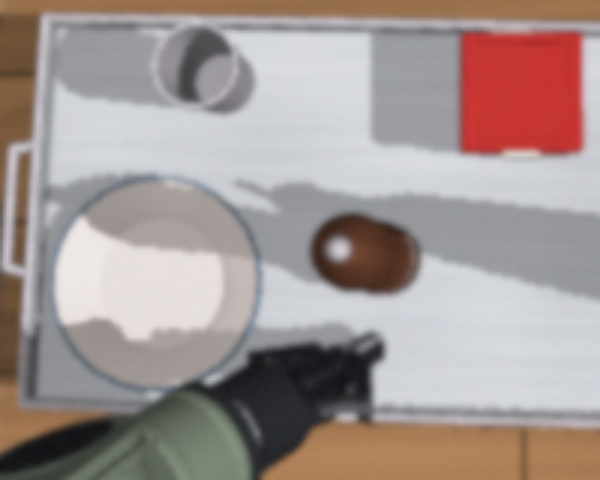

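```bash
cat > push.py <<'E'
from g import *
from cell import *
def tcp(): return Rt.inv().apply(np.array(read_position())-O)
def push(c,r,dy,z=.018,speed=.03):
    x=tcp()[0];y=c[1]+dy
    move_l(W([x,y,z]),.05)
    f0=np.array(read_wrist_force())
    x1=.16-2*r-.012-.02
    n=0
    for x in np.arange(c[0]-r-.03,x1,.02):
        move_l(W([x,y,z]),speed);f=np.array(read_wrist_force())-f0
        print(round(read_time(),2),tcp().round(4)[:2],f.round(2))
        if np.linalg.norm(f)>25: print("STOP");return
E
python3 - <<'E'
from push import *
c=MILL;r=.031
x=tcp()[0];y=c[1]-.006;z=.018
move_l(W([x,y,z]),.05);f0=np.array(read_wrist_force())
for x in(-.08,-.075,-.07,-.06,-.05):
    move_l(W([x,y,z]),.03);print(round(read_time(),2),tcp().round(4),(np.array(read_wrist_force())-f0).round(2))
for n in("side","top"):
    s=snapshot(n);cv2.imwrite(f"pics/{n}3.png",cv2.resize(s["color"][100:300,200:400] if n=="side" else s["color"][145:305,130:330],None,fx=3,fy=3))
E
```

```text
6.94 [-0.0801  0.1131  0.018 ] [ 0.14  0.1  -0.94]
7.26 [-0.0749  0.1131  0.018 ] [-0.53 -0.36 -1.22]
7.58 [-0.0698  0.113   0.018 ] [-0.14  0.41 -1.83]
8.06 [-0.0598  0.113   0.018 ] [ 0.12 -0.54 -0.38]
8.54 [-0.0498  0.1131  0.018 ] [ 0.16 -0.07 -0.76]
```

View pics/side3.png

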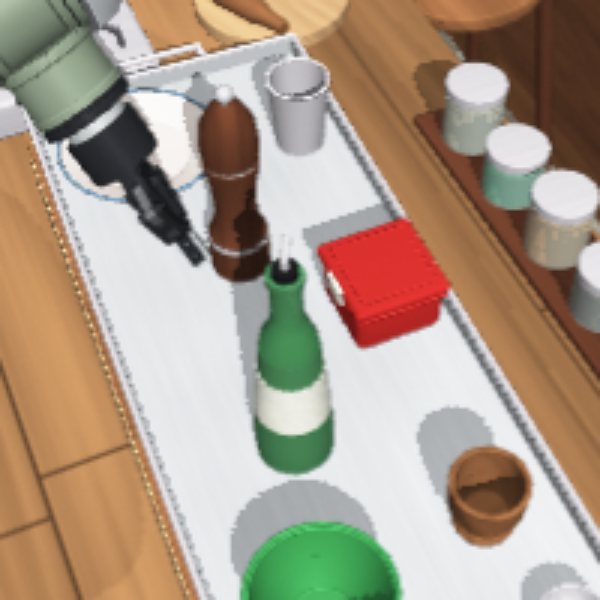

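View pics/top3.png

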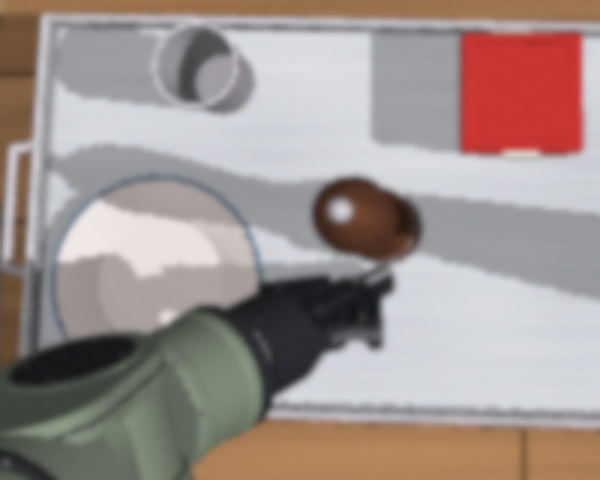

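The mill moved about 25 mm with the finger and stays upright, and the fingertip touches its foot. I'll continue.

Run:
```python
from push import *
y=MILL[1]-.006;z=.018
f0=np.array([0,0,0])
for x in(-.02,.01,.04,.065):
    move_l(W([x,y,z]),.045);print(round(read_time(),2),tcp().round(4),(np.array(read_wrist_force())-f0).round(2))
for n in("side","top"):
    s=snapshot(n);cv2.imwrite(f"pics/{n}4.png",cv2.resize(s["color"][100:300,200:400] if n=="side" else s["color"][145:305,130:330],None,fx=3,fy=3))
```

```text
9.46 [-0.02    0.1132  0.018 ] [-0.04  0.14  0.2 ]
10.28 [0.01   0.1131 0.018 ] [-1.1  -0.04  1.15]
11.09 [0.0401 0.1131 0.018 ] [ 0.16 -0.13  0.46]
11.8 [0.0651 0.1131 0.018 ] [ 0.48 -0.07  0.  ]
```

View pics/side4.png

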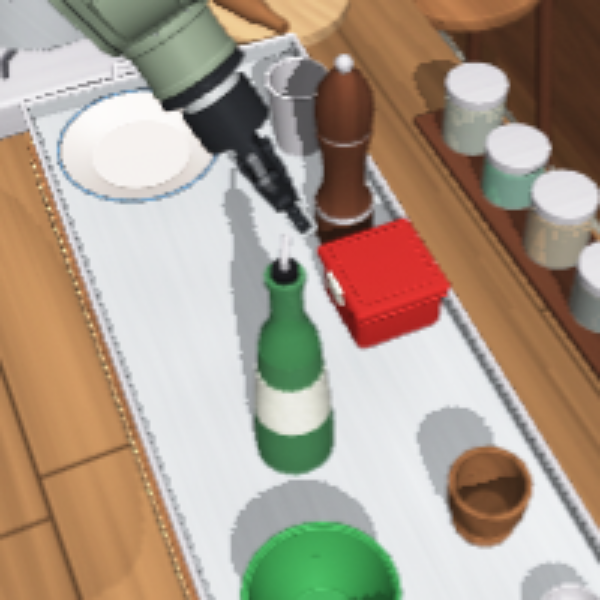

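View pics/top4.png

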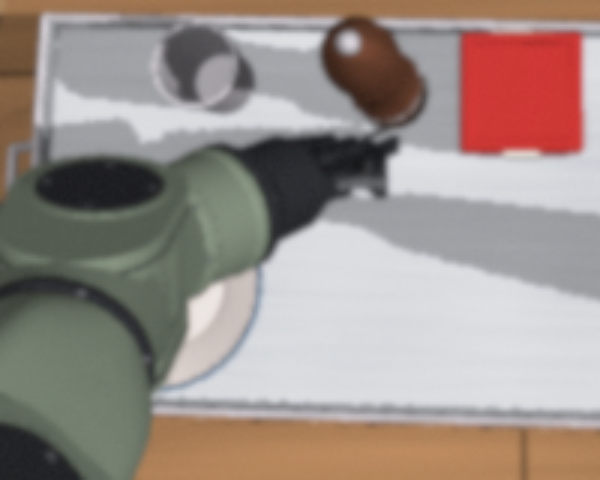

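```bash
cat >> g.py <<'E'
def tri(T,S,a,b):
    C1,D1=ray(T,[a]);C2,D2=ray(S,[b]);A=np.c_[D1[0],-D2[0]]
    k=np.linalg.lstsq(A,C2-C1,rcond=None)[0];p,q=C1+k[0]*D1[0],C2+k[1]*D2[0];return Rt.inv().apply((p+q)/2-O),np.linalg.norm(p-q)
E
python3 - <<'E'
from push import *
T=snapshot("top");S=snapshot("side")
print(tri(T,S,(245.7,159),(314.7,121)))
y=MILL[1]-.006;z=.018
for i in range(20):
    x=.065+.003*(i+1)
    move_l(W([x,y,z]),.03);f=np.mean([read_wrist_force() for _ in range(5)],0);
    hold(.05);f2=np.array(read_wrist_force());f=(f+f2)/2
    print(round(read_time(),2),tcp().round(4),f.round(2))
    if f[0]<-4 or x>.1: break
for n in("side","top"):
    s=snapshot(n);cv2.imwrite(f"pics/{n}5.png",cv2.resize(s["color"][100:300,200:400] if n=="side" else s["color"][145:305,130:330],None,fx=3,fy=3))
E
```

```text
(array([0.10875615, 0.11729663, 0.21914091]), np.float64(0.00033094597684781696))
12.3 [0.068  0.1131 0.018 ] [-0.72  0.14 -0.11]
12.6 [0.0711 0.1131 0.018 ] [-1.37  0.33  0.2 ]
12.9 [0.0741 0.1131 0.018 ] [-0.19 -0.    0.5 ]
13.2 [0.0771 0.1131 0.018 ] [-0.56  0.86  0.39]
13.5 [0.0801 0.1131 0.018 ] [-0.39  0.46  0.81]
13.8 [0.0831 0.1131 0.018 ] [-1.15  0.44  0.33]
14.1 [0.0861 0.1131 0.018 ] [-0.29  0.8   0.11]
14.4 [0.0885 0.113  0.0178] [-8.94  0.85  2.7 ]
```

View pics/side5.png

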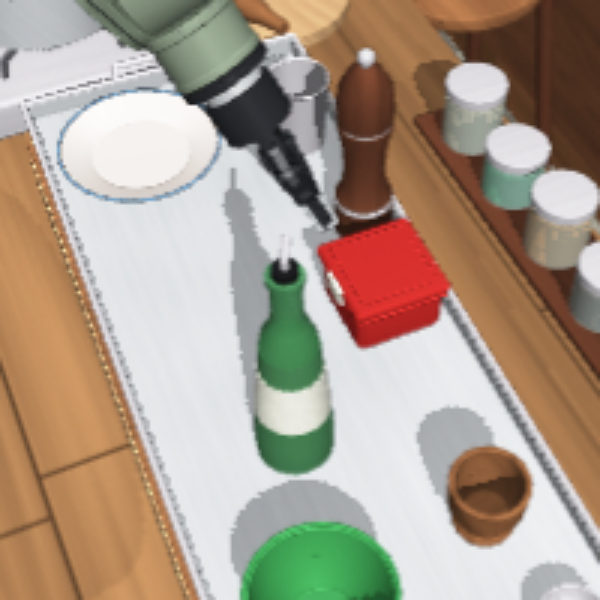

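View pics/top5.png

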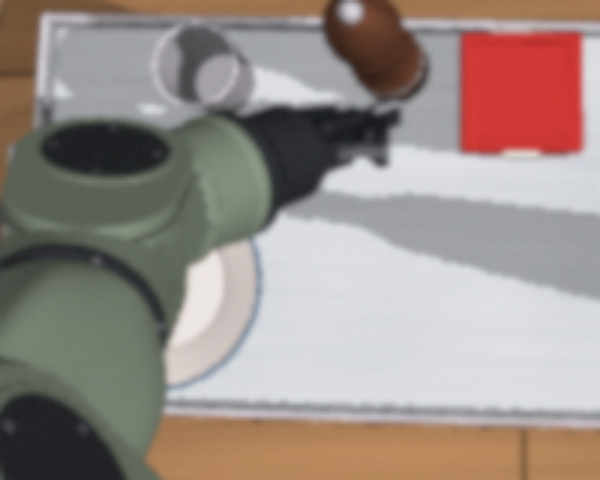

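Force stepped to −9 N at the predicted contact (mill centre x ≈ 0.129), so the mill is at the rim. I'll back off, raise the arm and look.

Run:
```python
from push import *
y=MILL[1]-.006;z=.018
move_l(W([.07,y,z]),.04)
move_l(W([-.02,y,.06]),.15)
move_l(W([-.06,y,.30]),.25)
print(read_time(),np.round(read_joint_pos(),2))
for sg in(1,-1):
  for f,l in((25,30),(20,20),(20,30),(25,20)):
   for dx,zz in((.06,.30),(.045,.2),(.04,.018)):
    q=ik(W([BOT[0]-.036-dx,BOT[1],zz]),rot2(-l,f,'x',sg));print(sg,f,l,zz,None if q is None else np.round(q,2))
for n in("side","top"):
    s=snapshot(n);cv2.imwrite(f"pics/{n}6.png",cv2.resize(s["color"][100:300,200:400] if n=="side" else s["color"][145:305,130:330],None,fx=3,fy=3))
```

```text
17.0583 [-0.82  0.46  0.17  1.69  0.66  1.16  0.43]
1 25 30 0.3 [ 0.64  0.29 -0.03  1.98 -0.81  1.01 -0.38]
1 25 30 0.2 [ 0.76  0.47 -0.25  2.14 -0.95  0.7  -0.15]
1 25 30 0.018 [ 1.05  1.04 -0.87  2.3   2.58  0.11  2.76]
1 20 20 0.3 [-0.01  0.27  0.68  1.96 -0.77  1.05 -0.47]
1 20 20 0.2 [ 0.25  0.41  0.33  2.14 -0.98  0.75 -0.21]
1 20 20 0.018 [ 0.83  0.9  -0.69  2.34  2.77  0.18  2.38]
1 20 30 0.3 [ 0.46  0.31  0.19  1.91 -0.77  1.12 -0.45]
1 20 30 0.2 [ 0.59  0.47 -0.03  2.07 -0.89  0.82 -0.25]
1 20 30 0.018 [ 0.92  0.95 -0.66  2.24 -1.32  0.1   0.32]
1 25 20 0.3 [ 0.54  0.2  -0.03  2.02 -0.71  0.83 -0.55]
1 25 20 0.2 [ 0.66  0.39 -0.25  2.2  -0.95  0.5  -0.24]
1 25 20 0.018 [ 0.95  0.99 -0.9   2.42  2.51  0.39  2.68]
-1 25 30 0.3 [ 1.23  0.38 -0.9   1.96 -0.49  0.81  2.37]
-1 25 30 0.2 [ 1.14  0.58 -0.9   2.13 -0.44  0.46  2.41]
-1 25 30 0.018 [ 1.06  1.05 -0.9   2.3   2.38  0.12 -0.19]
-1 20 20 0.3 [ 0.99  0.26 -0.69  1.94 -0.38  0.82  2.18]
-1 20 20 0.2 [ 1.03  0.49 -0.89  2.12 -0.1   0.44  1.93]
-1 20 20 0.018 [ 0.93  0.96 -0.9   2.34  2.12  0.29 -0.12]
-1 20 30 0.3 [ 1.06  0.35 -0.69  1.9  -0.5   0.93  2.34]
-1 20 30 0.2 [ 1.14  0.6  -0.96  2.06 -0.22  0.55  2.12]
-1 20 30 0.018 [ 0.99  0.99 -0.81  2.24  0.77  0.05  1.36]
-1 25 20 0.3 [ 1.04  0.24 -0.69  2.01 -0.5   0.73  2.34]
-1 25 20 0.2 [ 1.28  0.72 -1.47  2.19  0.84  0.51  0.96]
-1 25 20 0.018 [ 0.95  0.99 -0.9   2.42  2.51  0.39 -0.46]
```

View pics/side6.png

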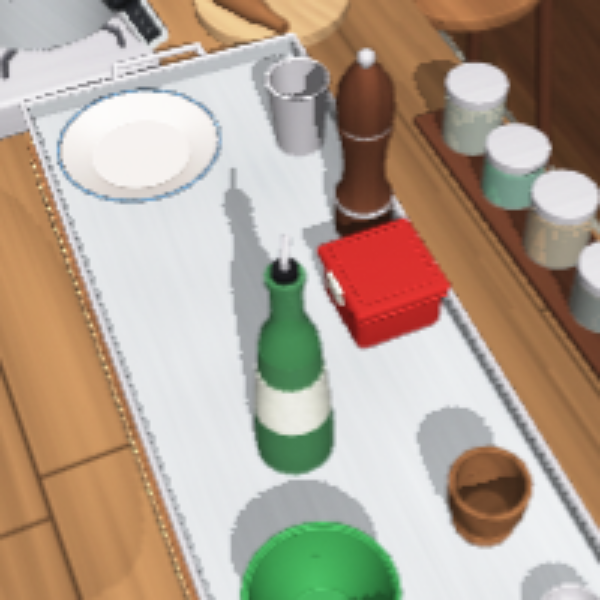

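View pics/top6.png

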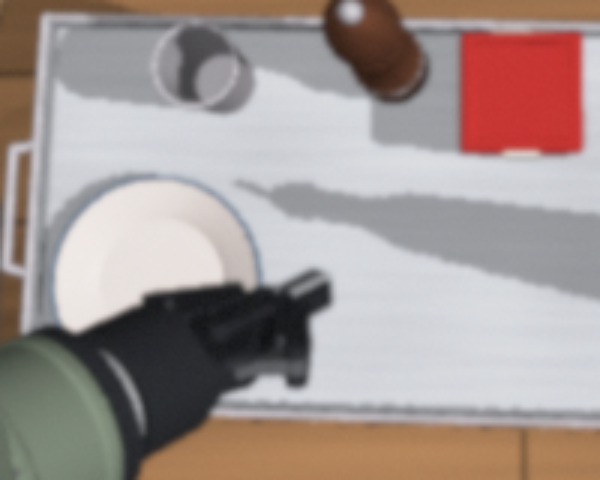

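Run:
```python
from push import *
c=BOT;r=.036;R=rot2(-35,20,'x',1)
q=ik(W([c[0]-r-.06,c[1]-.01,.30]),R);print(np.round(q,2))
q2=ik(W([-.06,0,.36]),rot2(0,20,'x',1));print(None if q2 is None else np.round(q2,2))
move_joints(q);print(read_time(),read_position())
for x,z in((.045,.12),(.032,.018)):
    p=ik(W([c[0]-r-x,c[1]+.006,z]),R);print(None if p is None else np.round(p,2))
try:
    move_l(W([c[0]-r-.04,c[1]+.006,.12]),.15)
    print(np.round(read_joint_pos(),2))
    move_l(W([c[0]-r-.032,c[1]+.006,.018]),.08)
except IKError as e: print("IKError",e)
print(read_time(),tcp(),np.round(read_joint_pos(),2),read_wrist_force().round(1))
for n in("side","top"):
    s=snapshot(n);cv2.imwrite(f"pics/{n}7.png",cv2.resize(s["color"][100:300,200:400] if n=="side" else s["color"][145:305,260:460],None,fx=3,fy=3))
```

```text
[ 0.52  0.36  0.19  1.88 -0.8   1.22 -0.38]
[-0.73  0.24  0.81  1.71 -0.22  0.92 -1.47]
19.0917 [ 0.40076779 -0.10044727  0.38487079]
[ 0.58  0.68  0.04  2.16 -1.14  0.8   0.14]
[ 0.66  0.91 -0.13  2.18 -1.4   0.6   0.46]
[ 0.56  0.68  0.05  2.14 -1.14  0.81  0.13]
21.875 [-0.10598234 -0.10513188  0.01830375] [ 0.62  0.91 -0.06  2.19 -1.42  0.65  0.48] [-0.  -0.  -0.2]
```

View pics/side7.png

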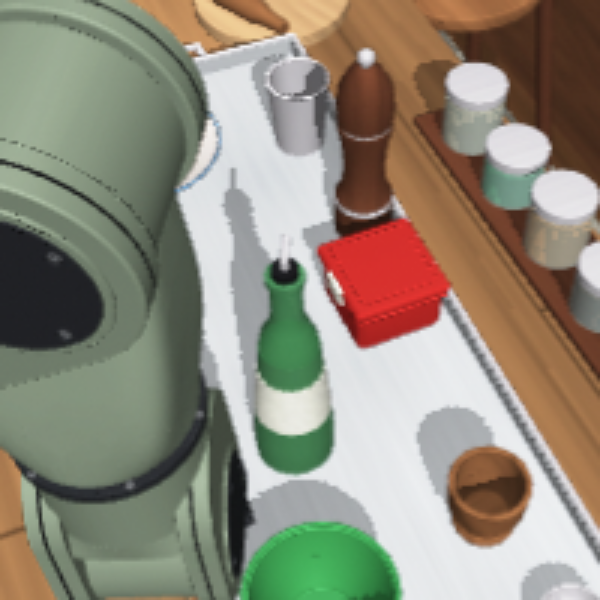

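View pics/top7.png

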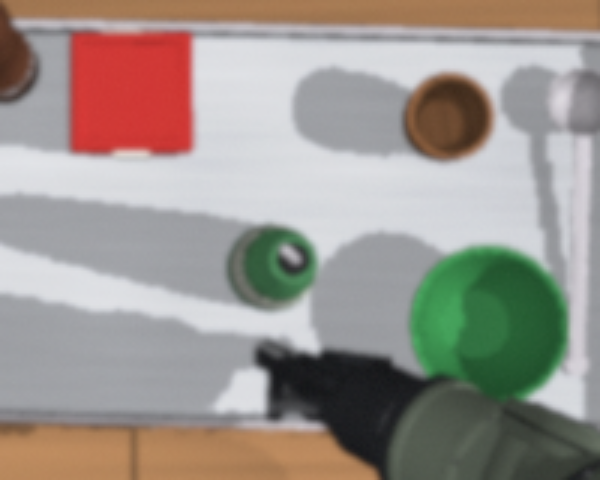

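The fingertip (270,355) sits behind the bottle base (268,270). By calculation the wrist passes over the bowl with margin, and force reads 0. I'll start the push.

Run:
```python
from push import *
y=BOT[1]+.006;z=.018
for x in(-.085,-.075,-.06,-.045):
    move_l(W([x,y,z]),.035);print(round(read_time(),2),tcp().round(4),read_wrist_force().round(2))
for n in("side","top"):
    s=snapshot(n);cv2.imwrite(f"pics/{n}8.png",cv2.resize(s["color"][100:300,200:400] if n=="side" else s["color"][145:305,260:460],None,fx=3,fy=3))
```

```text
22.73 [-0.0851 -0.1051  0.018 ] [-0.23  0.4  -0.52]
23.16 [-0.0748 -0.1051  0.018 ] [ 0.33 -0.84 -0.26]
23.73 [-0.0599 -0.1051  0.018 ] [ 0.13  0.16 -0.95]
24.31 [-0.0449 -0.1051  0.018 ] [-0.06 -0.31 -0.56]
```

View pics/side8.png

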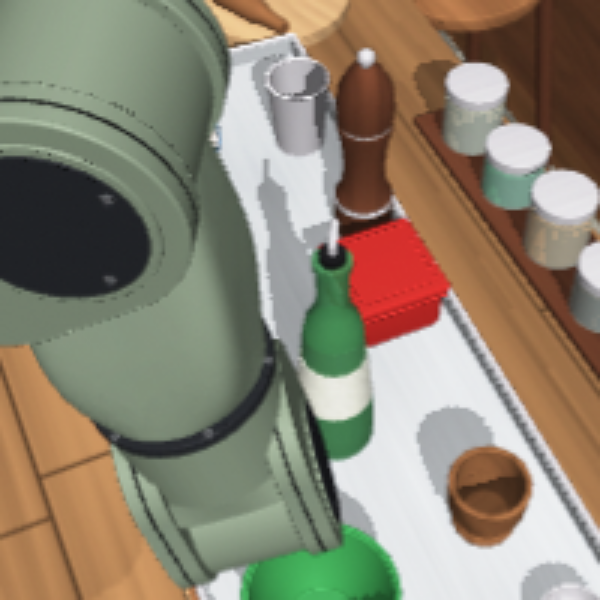

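View pics/top8.png

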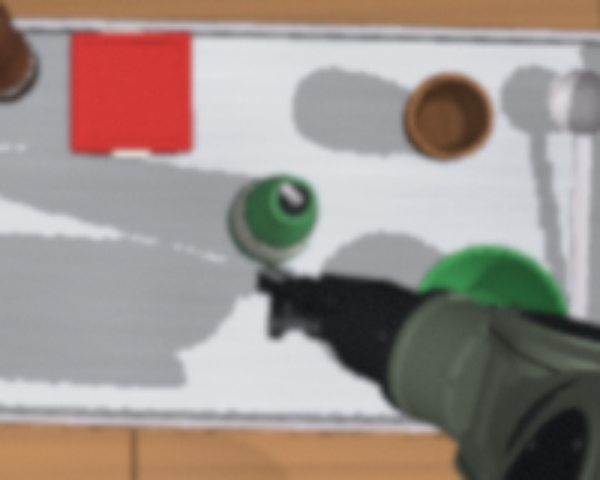

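The bottle is upright and sliding straight (base about (272,220) in the crop), and the bowl is untouched. I'll continue to just short of the rim.

Run:
```python
from push import *
y=BOT[1]+.006;z=.018
for x in(-.015,.015,.04,.055):
    move_l(W([x,y,z]),.045);f=read_wrist_force();print(round(read_time(),2),tcp().round(4),f.round(2))
    if np.linalg.norm(f)>8: break
for n in("side","top"):
    s=snapshot(n);cv2.imwrite(f"pics/{n}9.png",cv2.resize(s["color"][100:300,200:400] if n=="side" else s["color"][145:305,260:460],None,fx=3,fy=3))
```

```text
25.23 [-0.015  -0.1051  0.0181] [-2.03 -0.26 -0.14]
26.04 [ 0.015  -0.1051  0.0181] [ 0.09  0.06 -0.74]
26.75 [ 0.0401 -0.1051  0.0181] [-0.51  0.49 -0.5 ]
27.23 [ 0.0551 -0.1051  0.018 ] [-0.62 -0.51 -0.06]
```

View pics/side9.png

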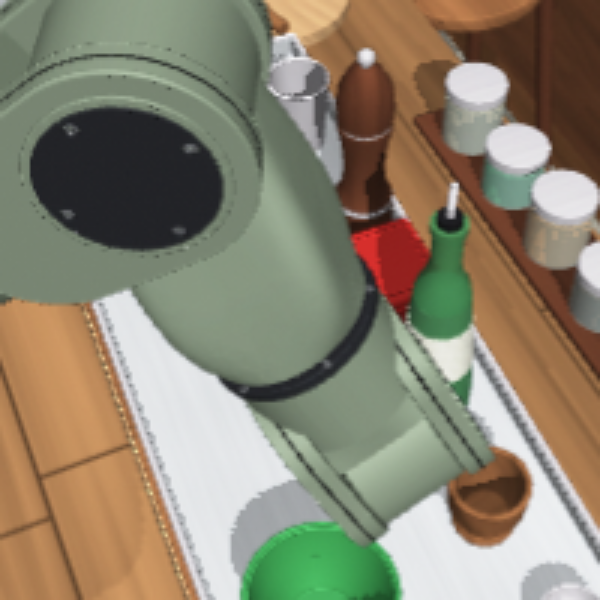

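View pics/top9.png

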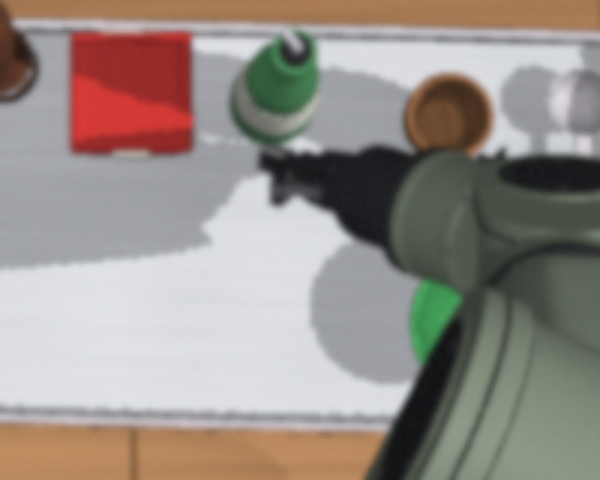

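Run:
```python
from push import *
y=BOT[1]+.006;z=.018
for i in range(12):
    x=.055+.003*(i+1)
    move_l(W([x,y,z]),.03);hold(.05)
    f=np.array(read_wrist_force())
    print(round(read_time(),2),tcp().round(4),f.round(2))
    if f[0]<-5 or np.linalg.norm(f)>8: break
move_l(W([.06,y,z]),.04)
move_l(W([-.03,y,.06]),.15)
move_l(W([-.08,y,.28]),.25)
q=read_joint_pos();q=np.array(q);q[0]+=1.2
print(read_time(),read_wrist_force().round(1))
for n in("side","top"):
    s=snapshot(n);cv2.imwrite(f"pics/{n}10.png",s["color"])
```

```text
27.63 [ 0.058  -0.1051  0.018 ] [-2.   -0.76  0.5 ]
27.93 [ 0.061  -0.1051  0.018 ] [-1.56 -0.31  0.88]
28.23 [ 0.064  -0.1051  0.018 ] [-1.52 -0.47 -0.16]
28.53 [ 0.067  -0.1051  0.018 ] [-1.13  0.68  0.22]
28.83 [ 0.07   -0.1051  0.018 ] [-2.31  0.17  0.61]
29.13 [ 0.0731 -0.1051  0.018 ] [-1.48 -0.33  0.04]
29.43 [ 0.076  -0.1051  0.018 ] [-2.17  0.32 -0.21]
29.73 [ 0.078  -0.105   0.0178] [-13.15  -0.65   4.13]
32.2167 [ 0.  -0.3 -0.5]
```

View pics/side10.png

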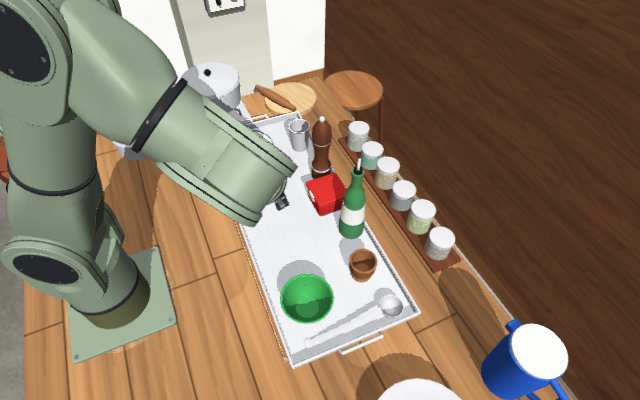

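View pics/top10.png

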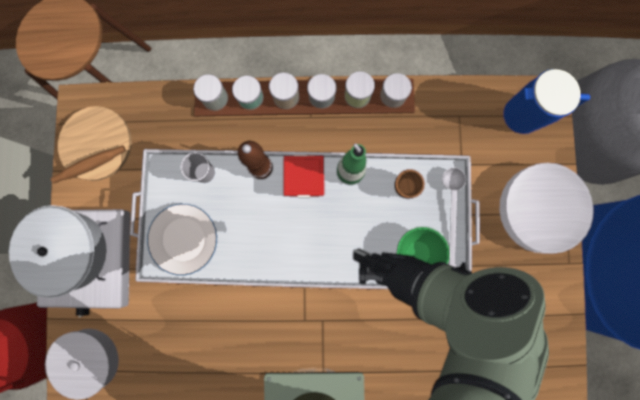

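Both stand upright at the rim: mill (258,162), bottle (352,166), on either side of the tub. Final checks are an overlay of the expected base circles at the rim, and a difference against the first pictures for everything else.

Run:
```python
from push import *
T=snapshot("top");S=snapshot("side")
a=np.linspace(0,2*np.pi,40)
s=S;x0,y0,x1,y1=280,100,400,280
k=3.3;im=cv2.resize(s["color"][y0:y1,x0:x1],None,fx=k,fy=k,interpolation=cv2.INTER_CUBIC)
T0=cv2.imread("pics/top0.png")
k2=4;w=(225,140,385,200);it=cv2.resize(T["color"][w[1]:w[3],w[0]:w[2]],None,fx=2.4,fy=2.4)
for (c,rs) in(((.129,.119),[(.031,0),(.0275,.144),(.004,.225)]),((.124,-.111),[(.036,0),(.0265,.15),(.015,.235)])):
  for r,z in rs:
    P=W(np.c_[c[0]+r*np.cos(a),c[1]+r*np.sin(a),0*a+z])
    cv2.polylines(im,[np.int32((proj(S,P)-[x0,y0]+.5)*k)],True,(0,255,255),1)
    cv2.polylines(it,[np.int32((proj(T,P)-[w[0],w[1]]+.5)*2.4)],True,(0,255,255),1)
out=np.zeros((594,396+390,3),np.uint8);out[:im.shape[0],:396]=im;out[:it.shape[0],396:396+it.shape[1]]=it
d=cv2.absdiff(T["color"],T0)[140:300,125:480];d=cv2.resize(d,(390,176));out[200:376,396:]=d
cv2.imwrite("pics/fin.png",out)
def cen(i,lo,hi,b):
    h=cv2.cvtColor(i,cv2.COLOR_BGR2HSV)[b[1]:b[3],b[0]:b[2]];m=cv2.inRange(h,lo,hi);ys,xs=np.nonzero(m);return xs.mean().round(2),ys.mean().round(2),len(xs)
for i in(T0,T["color"]): print("tub",cen(i,(0,150,60),(8,255,255),(270,150,335,205)),"mortar",cen(i,(5,80,40),(20,255,255),(390,165,428,205)))
```

```text
tub (np.float64(33.06), np.float64(25.11), 1488) mortar (np.float64(19.06), np.float64(18.6), 630)
tub (np.float64(33.16), np.float64(25.22), 1477) mortar (np.float64(19.06), np.float64(18.6), 628)
```

View pics/fin.png

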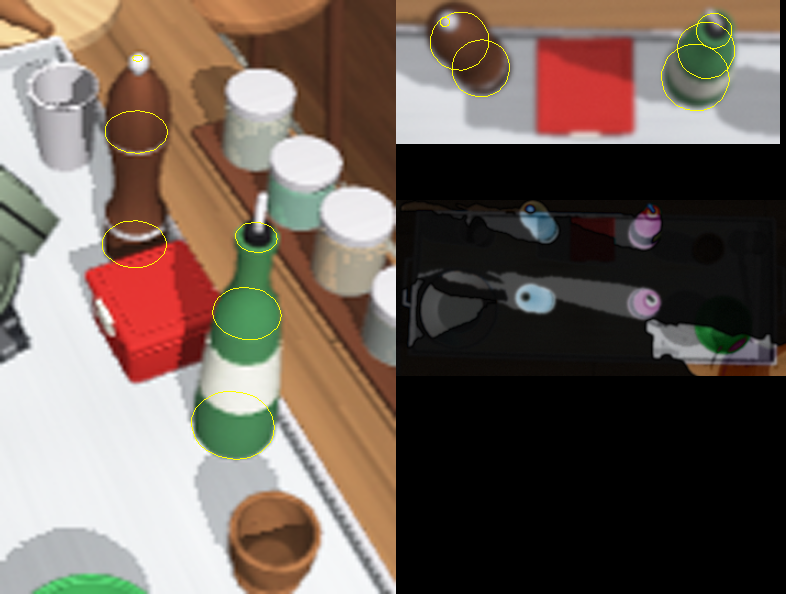

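Run:
```python
from cell import *
import cv2,numpy as np
a=cv2.imread("pics/side0.png");b=snapshot("side")["color"]
d=cv2.absdiff(a,b).max(2)
print("bowl side diff max/mean",d[272:325,275:335].max(),d[272:325,275:335].mean().round(2),"ladle",d[290:350,340:405].mean().round(2))
job_done();print(read_time())
```

```text
bowl side diff max/mean 16 11.93 ladle 12.36
the job is handed in; nothing more can be done
the job is handed in; nothing more can be done
```

The pepper mill and the oil bottle now both stand upright against the tray's back rim: the mill on the left of the red tub, the bottle on the right. I slid each one with the shut fingers low on its foot, and lifted neither. The job is handed in; the clock read 32.2 s at the last reading before the final checks.

- **Contact with the rim:** each push ended in a clear force step, −9 N for the mill and −13 N for the bottle. In both cases the fingertip was where I expected it for a base touching the rim. In the final pictures, outlines drawn for bases touching the rim match both objects to about 2 mm by eye.
- **Everything else:**
  - The tub's and mortar's image centres moved by about 0.1 pixel or less.
  - The bowl and ladle show only an even brightness change between the first and last side pictures.
  - I checked the plate and tumbler by eye only, in a picture difference, and saw no movement.
- **Robot:** the gripper was raised clear of everything, and the wrist force read close to zero.

No check failed. One early reading disagreed: the height of the mill's steel band put its position about 12 mm off. I dropped it because I had guessed the band's height, and the other two measurements agreed to about 3 mm.

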